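# Load a notched specimen carrier into the corner of an inclined imaging stand

## Robot

A 6-joint arm with a two-finger parallel gripper is mounted at the origin on the work surface. World frame = base frame: x ahead of the robot, y to its left, z up, the work surface at z = 0. Lengths are in m, angles in rad, forces in N, time in s.
With the tool pointing down it reaches from about 0.3 to 0.775 m from the base axis. Payload 14.6 kg.
Tool frame: the origin (TCP) lies at the very end of the fingers, on their centre line; the grasp point (between the pads) lies 19 mm behind it; z points along the fingers, x is the direction in which the jaws open and shut, and the axes are right-handed (so a half turn about z gives the same grasp; the last joint's range is limited). The gripper opens to 94 mm and grips with 3 to 60 N. Pads are 16 mm wide; open, the fingers measure 119 mm over their backs; the gripper's body (75 mm by 177 mm) begins 78 mm behind the grasp point.
Start: joints at [-1.167, 0.3, 1.521, -0, 1.321, -0.067], TCP at [0.249, -0.49, 0.205] pointing down, gripper open.
Joint ranges: [-3.03, 3.03], [-0.79, 2.21], [0.23, 2.52], [-1.04, 4.18], [0, 3.07], [-2.55, 2.55]. Speed limits (rad/s): [2.22, 2.22, 2.57, 3.14, 3.14, 3.14].

## Interface

Orientations are given as [roll, pitch, yaw] about the fixed x, y, z axes, in that order (R = Rz(yaw) Ry(pitch) Rx(roll)).
In Python, from station import ctrl gives the robot as it stands.
- The arm moves only by the shell command python3 -m inch 'ROWS' [FORCE]. ROWS is JSON, one flat list of numbers, 7 for each row, row after row: the shift along the tool's x, y, z in cm, then the turn, a rotation vector about the tool's x, y, z in rad, then the opening, from 0 (shut) to 1 (fully open). In form: [tx, ty, tz, wx, wy, wz, claw, tx, ty, tz, wx, wy, wz, claw, ...]. A call has 1 to 20 rows; each row shifts and turns the commanded pose from where the row before left it, along the tool's axes as they then stand; what a row does not reach is not made up. A row lasts 1/8 s, in which the tool goes at most 62.5 mm and 10.7 degrees, less where a joint would pass 70% of its speed; a pose out of reach is approached as far as the arm can. A call is refused whole if a number of a shift passes 6.25 or a number of a turn 0.188, either way. A call with a gripper value outside its range is refused whole. The fingers move at their own pace and stop on an object; FORCE is the grip in N (left out, the last holds). Time passes only in rows, so rows that do not move let the fingers close. It gives the time, the measured TCP pose, the force and the opening at its end, in the units of the state.
- ctrl.get_obs(): the state, without advancing time (a new reading comes with each control period).
- ctrl.camera(name): name is "scene" or "top" or "wrist"; returns (picture, depth): 420x560x3 uint8, red, green, blue; 420x560 float32, m along the optical axis (not along the pixel's ray), 0 where there is no reading.
- ctrl.camera_params(name): a dict with "vertical_fov" (degrees; the focal length in pixels is half the picture's height over the tangent of half this angle, whatever the lens; pixels are square), "cx", "cy" (the principal point, pixels), "camera_from_world" (4x4, takes a point from world to camera coordinates); the wrist camera has in their place "mount" (4x4, takes a point from camera to tool coordinates, whose origin is the TCP and whose axes are the tool frame's). Camera axes: x right, y down, z forward; pixel columns grow to the right and rows downward; lengths in m; the calibration is good to about 2 mm. A picture is of the moment at which its call begins: read the wrist's pose just before it. camera_params takes no time and is no camera call.
- ctrl.hand_in(): hands the job in, once; it reports no verdict.
Trained networks look in the newest picture that a camera, given by its name, has taken for a name from the list of things; names that differ only in an ending like _2 or _b are one class to them, and where a whole thing is asked for, a point or a joint stands for the part that bears it (a point fixed in the world has none). Each returns a list of dicts, best first, with "score" (0 to 1); they miss things now and then, are a little off and sometimes report something else, mostly with a low value. They report only what shows in the picture. A call takes as long as a camera call. They do not tell look-alikes from the thing itself.
- ctrl.spot_in(camera, label): "bbox" ([centre column, centre row, width, height] in pixels, round what is visible of it).
- ctrl.place_of(camera, label): "centre" ([column, row] in pixels: a listed point, or the origin of a listed thing).
The state is a dict: "time_s": time; "qpos": joint angles; "joint_vel": joint speeds; "tau": joint torques, N m; "ee_pos": TCP position; "eef_rot": TCP orientation; "force": force on the tool from outside, world axes, zero at the start; "moment": the same for the moment, N m; "grip_width": finger opening in m.
Only numpy, scipy, OpenCV 4.12 (cv2) and the standard library are available. Lean on these libraries where they do the work, as an engineer would, in place of code of your own. Each camera call takes 0.05 s, during which the arm holds its last target. There are 200 camera calls.

## Task

Get the specimen carrier off the stand's level shelf and onto its sloping deck, and bring it fully home in the deck's lower corner: flat on the deck, both notches dropped over the two keys, its lower edge down on the bottom ledge and its end up against the side stop. The carrier is too wide to grasp, so push it gently with the fingers, never forcing it, and feel for the stop, whose setting along the ledge is not known; leave it lying there on its own and do not disturb the other things on the table.

Things in the scene. Friction and masses are not known exactly. Their poses are not given: they have to be found in the camera images.
- carrier_mid (a point): Centre (half-way up) of the loose specimen carrier: rigid grey plastic plate with a white sheet and pressed twig on top, 180 mm (its x) by 110 mm (its y) by 16 mm thick (its z, up), 0.3 to 0.65 kg. Starts flat on the shelf, notched edge towards the slope, turned at most 0.3 rad from square, 10 to 60 mm short of its final place along the deck's x.
- notched_edge (a point): Middle of the carrier's -y edge (55 mm from its centre), the 180 mm edge that goes down the slope first. It has two through notches, 16 mm wide along x and 12 mm deep, centred at x = -68 and +12 mm.
- stand: The fixed grey imaging stand; its place and yaw vary. Origin on the table under the middle of the straight edge where shelf and slope meet; x runs along that edge, z up. The level shelf has its top at 115 mm, spans x = -145 to 125 and y = 0 to 180 mm and has no walls. From y = 0 the deck falls away to -y. Base plate 290 by 400 by 6 mm.
- deck: Sloping slippery aluminium deck, fixed to the stand. Origin on its surface at the foot, where it meets the ledge face, at 115, -176.4, 44.5 mm in the stand's frame. x runs along the ledge towards the side stop, y up the slope (0.38 rad), z out of the deck. Surface x = -260 to 5, y = 0 to 190 mm (shelf edge). Ledge: y below 0, 12 mm high. The carrier slides down (-y) by itself, not sideways.
- ledge_mid (a point): Middle of the ledge's upper edge (x = -115, y = 0, z = 12 mm of the deck). A steel locator bar (10 mm thick) is clamped on the ledge and carries two keys and the side stop. Its setting along x changes from job to job and is NOT reported: the stop's face lies anywhere from x = -20 to +5 mm of the deck. Find it by feel; the bar does not move when pushed.
- foot_line (a point): A point at the foot of the deck (x = -90, y = 0, z = 0 of the deck). The stop is a wall across x, from y = 0 to 105 mm, 23 mm high. The keys, 12 mm wide (x), 10 mm long (y), 23 mm high, stand at the ledge 78 and 158 mm to the -x side of the stop's face. A carrier with notches not lined up rests on them, its centre at y = 65 mm; home it is at y = 55 mm, z = 8 mm.
- deck_mid (a point): Middle of the deck's surface (x = -115, y = 95, z = 0 mm of the deck). When the carrier's +x end touches the stop its notches line up with the keys, 2 mm play each way, so its centre is 90 mm from the stop's face. While a finger presses it against the stop, friction may hold it up on the keys; it drops 10 mm down the slope once let go.
- tray: Bystander: open orange plastic tray, 160 by 240 by 60 mm, origin under its centre.
- jar: Bystander: amber glass jar, 60 mm across, 90 mm tall, origin under its centre.
- cardbox: Bystander: cardboard box 90 by 130 by 50 mm, origin under its centre.
Things that resemble listed ones, but are neither listed nor needed, are in the scene too. Of the things shaped like the part that bears carrier_mid, the grey one is meant.

How it is judged:
By the outcome, as a careful person would: the job done as asked, in the order asked, and still so for the second after the job is handed in, with the robot touching nothing.
It also fails if it takes over 48 s, if anything falls off the work surface, if the arm or the gripper's body presses on something with over 40 N, if the wrist force passes 120 N, or if a joint passes its speed limit or range.

## Working session

There is one attempt and no reset: what is moved stays moved. The work goes in short steps, Python scripts to look and compute and a shell command to move; the robot and the scene stay as the last step left them, time stands still between calls to the robot, and variables do not carry over. Pictures are saved under pics/ and viewed, about 8 in all and at most 12, crops included, and the job is handed in when it is done.

```bash
ls; mkdir -p pics; cat > h.py <<'E'
import numpy as np, cv2
from station import ctrl
from scipy.spatial.transform import Rotation as R
def cam(n):
    o=ctrl.get_obs(); p=ctrl.camera_params(n); img,d=ctrl.camera(n)
    f=img.shape[0]/2/np.tan(np.radians(p["vertical_fov"])/2)
    if "mount" in p:
        T=np.eye(4);T[:3,:3]=R.from_euler('xyz',o["eef_rot"]).as_matrix();T[:3,3]=o["ee_pos"]
        W=T@np.array(p["mount"])
    else: W=np.linalg.inv(np.array(p["camera_from_world"]))
    return img,d,f,p["cx"],p["cy"],W
def back(c,u,v,z=None):
    img,d,f,cx,cy,W=c
    if z is None:
        a=d[max(0,int(v)-2):int(v)+3,max(0,int(u)-2):int(u)+3]; a=a[a>0]; z=np.median(a) if a.size else np.nan
    return (W@np.array([(u-cx)/f*z,(v-cy)/f*z,z,1]))[:3]
def cloud(c):
    img,d,f,cx,cy,W=c
    v,u=np.mgrid[:d.shape[0],:d.shape[1]]
    P=np.stack([(u-cx)/f*d,(v-cy)/f*d,d],-1)@W[:3,:3].T+W[:3,3]
    P[d<=0]=np.nan
    return P
def save(n,img): cv2.imwrite(f"pics/{n}.png",img[:,:,::-1])
E
python3 - <<'E'
from h import *
np.set_printoptions(precision=4,suppress=True)
ims=[]
for n in("scene","top"):
    c=cam(n); ims.append(c[0]); print(n,c[2:5],c[5][:3,3])
    for l in("carrier_mid","notched_edge","stand","deck","ledge_mid","foot_line","deck_mid","tray","jar","cardbox"):
        for r in ctrl.place_of(n,l)[:2]:
            u,v=r["centre"]; print(n,l,round(r["score"],2),np.round([u,v]),back(c,u,v))
save("scene1",ims[0]);save("top1",ims[1])
print(ctrl.get_obs())
E
```

```text
pics
scene (np.float64(488.9233453562608), 283.5750406247148, 208.95983741942243) [ 1.145  -0.8829  0.9152]
scene carrier_mid 0.71 [329. 152.] [0.4713 0.3768 0.0201]
scene notched_edge 0.94 [311. 180.] [0.5812 0.0748 0.1259]
scene notched_edge 0.59 [348. 155.] [0.5272 0.4046 0.0136]
scene stand 0.79 [311. 224.] [ 0.6502 -0.0416  0.0817]
scene deck 0.62 [324. 266.] [ 0.7461 -0.1351  0.0564]
scene ledge_mid 0.94 [280. 252.] [ 0.6301 -0.1568  0.0641]
scene foot_line 0.76 [288. 255.] [ 0.6536 -0.1543  0.0622]
scene deck_mid 0.89 [292. 219.] [ 0.5963 -0.0503  0.0817]
scene tray 0.66 [165. 328.] [ 0.5139 -0.4582  0.0065]
scene jar 0.71 [286. 254.] [ 0.6486 -0.1554  0.0636]
scene jar 0.68 [376. 172.] [0.6576 0.3533 0.0203]
scene cardbox 0.85 [143. 276.] [ 0.3849 -0.3923  0.0446]
top (np.float64(546.1043151672609), 285.25374367104877, 211.58605643214756) [ 0.4529 -0.0562  1.6514]
top carrier_mid 0.98 [217. 203.] [0.5703 0.1282 0.1328]
top carrier_mid 0.28 [140. 181.] [0.6418 0.3554 0.0869]
top notched_edge 0.64 [126. 223.] [0.5242 0.4203 0.0033]
top stand 0.98 [256. 200.] [0.5813 0.0226 0.11
[... 244 characters left out ...]
85. 189.] [ 0.613  -0.0605  0.0792]
top tray 0.89 [418. 220.] [ 0.5207 -0.461   0.0051]
top jar 0.56 [140. 180.] [0.6441 0.3554 0.0889]
top cardbox 0.96 [383. 280.] [ 0.3447 -0.344   0.0505]
top cardbox 0.32 [238. 197.] [0.5898 0.0718 0.1179]
{'time_s': 1.1, 'qpos': array([-1.1666,  0.2999,  1.521 ,  0.    ,  1.3207, -0.0666]), 'joint_vel': array([-0.0016,  0.0019,  0.0006, -0.0007, -0.0014,  0.0016]), 'tau': array([  0.004 , -53.1657, -35.2914,   0.071 ,   0.0213,  -0.    ]), 'ee_pos': array([ 0.2495, -0.4902,  0.2055]), 'eef_rot': array([-3.1416, -0.    , -1.1   ]), 'force': array([-0.6015,  0.3329,  0.4177]), 'moment': array([ 0.037 ,  0.0444, -0.0439]), 'grip_width': 0.09379913203175587}
```

View pics/top1.png

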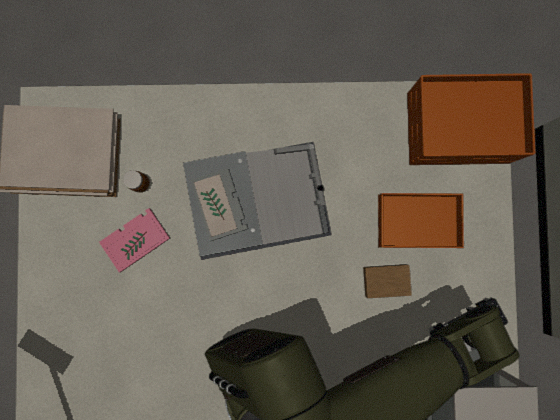

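View pics/scene1.png

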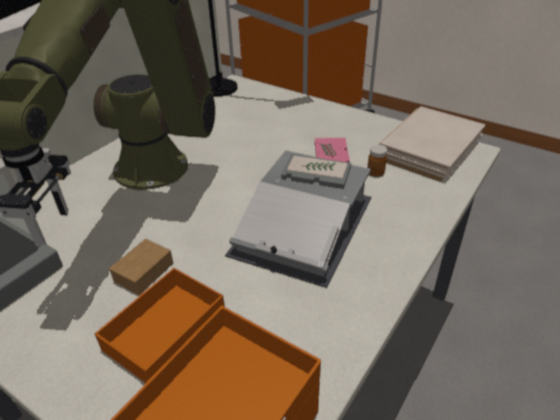

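The top view shows the stand with its shelf on the left. The grey carrier is at about (217,203), with its notches facing right. The deck's side stop is at the top, around (295,152), and the bar with the keys lies along x≈320. A pink decoy is at (135,240). Next I fit the stand and carrier poses from depth.

```bash
cat > fit.py <<'E'
from h import *
from scipy.optimize import minimize
np.set_printoptions(precision=4,suppress=True)
c=cam("top"); P=cloud(c).reshape(-1,3); P=P[~np.isnan(P[:,0])]
s=cam("scene"); Q=cloud(s).reshape(-1,3); Q=Q[~np.isnan(Q[:,0])]
def box(P,z0,z1): return P[(P[:,0]>.4)&(P[:,0]<.85)&(P[:,1]>-.25)&(P[:,1]<.3)&(P[:,2]>z0)&(P[:,2]<z1)]
for n,A in(("top",P),("scene",Q)):
    # deck plane from around deck mid
    m=A[(np.hypot(A[:,0]-.613,A[:,1]+.0605)<.06)]
    for _ in range(3):
        X=np.c_[m[:,:2],np.ones(len(m))]; k=np.linalg.lstsq(X,m[:,2],rcond=None)[0]; r=m[:,2]-X@k; m=m[abs(r)<.004]
    slope=np.arctan(np.hypot(k[0],k[1])); yaw=np.arctan2(k[1],k[0])-np.pi/2
    print(n,"deck slope",slope,"yaw",yaw,"rms",r.std(),len(m))
    sh=box(A,.108,.122); print(" shelf z",np.median(sh[:,2]))
    ex=np.array([np.cos(yaw),np.sin(yaw)]); ey=np.array([-ex[1],ex[0]])
    # edge: plane z=.115 ; k0 x+k1 y+k2=.115 -> along ey
    d=(.115-k[2])/np.hypot(k[0],k[1])
    st=box(A,.05,.12); u=st[:,:2]@ex; v=st[:,:2]@ey-d
    shm=(v>.01)&(st[:,2]>.108)
    print(" edge d",d,"u range",np.percentile(u[shm],[.5,99.5]),"v range",np.percentile(v[shm],[.5,99.5]))
    ca=box(A,.126,.15); ca=ca[(np.hypot(ca[:,0]-.57,ca[:,1]-.128)<.13)]
    rect=cv2.minAreaRect(ca[:,:2].astype(np.float32)*1000); print(" carrier",rect,np.median(ca[:,2]),len(ca))
E
python3 fit.py
```

```text
top deck slope 0.3844687518681943 yaw 0.16947528413330204 rms 0.0021539971031082597 952
 shelf z 0.11455293553425339
 edge d -0.07345545245954538 u range [0.4497 0.7183] v range [0.0105 0.1805]
 carrier ((571.2137451171875, 135.37448120117188), (228.323974609375, 138.47616577148438), 20.917598724365234) 0.13182192520382685 2361
scene deck slope 0.3792308529434613 yaw 0.17161751057889707 rms 0.0019419824988076459 1372
 shelf z 0.11565789136787641
 edge d -0.07379654918088356 u range [0.4465 0.716 ] v range [0.0106 0.1836]
 carrier ((565.5255126953125, 125.92567443847656), (180.8015594482422, 122.15502166748047), 17.312713623046875) 0.13279133986552305 1461
```

```bash
cat > car.py <<'E'
from h import *
from scipy.optimize import minimize
np.set_printoptions(precision=4,suppress=True)
YAW=.170; EX=np.array([np.cos(YAW),np.sin(YAW)]); EY=np.array([-EX[1],EX[0]]); O=.593*EX-.0736*EY
A=.38; DX=np.r_[EX,0]; DY=np.r_[EY*np.cos(A),np.sin(A)]; DZ=np.cross(DX,DY)
D0=np.r_[O+.115*EX-.1764*EY,.0445]; DR=np.c_[DX,DY,DZ]
def todeck(p): return (np.asarray(p)-D0)@DR
def fromdeck(q): return D0+DR@np.asarray(q)
if __name__=="__main__":
  print("O",O,"D0",D0)
  for n in("top","scene"):
    P=cloud(cam(n)).reshape(-1,3); P=P[~np.isnan(P[:,0])]
    P=P[np.hypot(P[:,0]-.57,P[:,1]-.128)<.15]; lab=P[:,2]>.1235
    def cost(x):
        cs,sn=np.cos(x[2]),np.sin(x[2]); d=P[:,:2]-x[:2]; a=d[:,0]*cs+d[:,1]*sn; b=-d[:,0]*sn+d[:,1]*cs
        sd=np.maximum(abs(a)-.09,abs(b)-.055); s=1/(1+np.exp(np.clip(sd/.0015,-30,30))); return np.sum((s-lab)**2)
    best=min((minimize(cost,[.57,.128,t],method="Nelder-Mead",options=dict(xatol=1e-5,fatol=1e-3)) for t in(.1,.25,.4,-.1)),key=lambda r:r.fun)
    x=best.x; r=x[:2]-O; print(n,x,best.fun,len(P),"stand frame",r@EX,r@EY,"relyaw",x[2]-YAW)
    print(" deck x of carrier",r@EX-.115)
E
python3 car.py
```

```text
O [0.5969 0.0278] D0 [ 0.7401 -0.1266  0.0445]
top [0.5694 0.1252 0.2998] 112.71919136750594 7976 stand frame -0.010624121455337948 0.1006683962153156 relyaw 0.12979542544045478
 deck x of carrier -0.12562412145533797
scene [0.5649 0.1271 0.2974] 168.86610568733178 4965 stand frame -0.014739924607760971 0.10325697899167312 relyaw 0.1273672264927023
 deck x of carrier -0.129739924607761
```

```bash
cat > plan.py <<'E'
from car import *
def stand(x,y,z): return np.r_[O+x*EX+y*EY,z]
def plan(p,Rt,n,o=None):
    o=o or ctrl.get_obs(); p0=o["ee_pos"]; R0=R.from_euler('xyz',o["eef_rot"])
    w=(R0.inv()*Rt).as_rotvec(); Ri=R0
    for i in range(n):
        t=Ri.inv().apply((np.asarray(p)-p0)/n)*100
        print(np.round(t,2),np.round(w/n,3)); Ri=Ri*R.from_rotvec(w/n)
DOWN=R.from_euler('xyz',[np.pi,0,YAW])
E
python3 - <<'E'
from plan import *
print(stand(-.012,.19,.2055)); plan(stand(-.012,.195,.2055),DOWN,16)
E
```

```text
[0.5529 0.213  0.2055]
[-3.09 -3.69 -0.  ] [-0.    -0.    -0.079]
[-2.78 -3.93 -0.  ] [-0.    -0.    -0.079]
[-2.46 -4.13 -0.  ] [-0.    -0.    -0.079]
[-2.13 -4.32 -0.  ] [-0.    -0.    -0.079]
[-1.78 -4.47 -0.  ] [-0.    -0.    -0.079]
[-1.42 -4.6  -0.  ] [-0.    -0.    -0.079]
[-1.05 -4.7  -0.  ] [-0.    -0.    -0.079]
[-0.67 -4.77 -0.  ] [-0.    -0.    -0.079]
[-0.29 -4.8  -0.  ] [-0.    -0.    -0.079]
[ 0.09 -4.81 -0.  ] [-0.    -0.    -0.079]
[ 0.47 -4.79 -0.  ] [-0.    -0.    -0.079]
[ 0.85 -4.74 -0.  ] [-0.    -0.    -0.079]
[ 1.22 -4.66 -0.  ] [-0.    -0.    -0.079]
[ 1.59 -4.54 -0.  ] [-0.    -0.    -0.079]
[ 1.94 -4.4  -0.  ] [-0.    -0.    -0.079]
[ 2.28 -4.24 -0.  ] [-0.    -0.    -0.079]
```

```bash
python3 -m inch '[-3.1,-3.7,0,0,0,-0.079,1,-2.8,-3.9,0,0,0,-0.079,1,-2.5,-4.1,0,0,0,-0.079,1,-2.1,-4.3,0,0,0,-0.079,1,-1.8,-4.5,0,0,0,-0.079,1,-1.4,-4.6,0,0,0,-0.079,1,-1.0,-4.7,0,0,0,-0.079,1,-0.7,-4.8,0,0,0,-0.079,1,-0.3,-4.8,0,0,0,-0.079,1,0.1,-4.8,0,0,0,-0.079,1,0.5,-4.8,0,0,0,-0.079,1,0.8,-4.7,0,0,0,-0.079,1,1.2,-4.7,0,0,0,-0.079,1,1.6,-4.5,0,0,0,-0.079,1,1.9,-4.4,0,0,0,-0.079,1,2.3,-4.2,0,0,0,-0.079,1,0,0,0,0,0,0,1,0,0,0,0,0,0,1]'
python3 - <<'E'
from plan import *
o=ctrl.get_obs(); print(o["time_s"],o["ee_pos"],o["eef_rot"]); plan(stand(-.012,.195,.2055),DOWN,1)
c=cam("wrist"); save("w1",c[0])
P=cloud(c).reshape(-1,3);P=P[~np.isnan(P[:,0])]
sh=P[(abs(P[:,2]-.115)<.004)]; print("shelf z",len(sh),np.median(sh[:,2]) if len(sh) else 0)
for l in("carrier_mid","notched_edge"):
    for r in ctrl.place_of("wrist",l)[:1]: q=back(c,*r["centre"]);print(l,r,q, (q[:2]-O)@EX,(q[:2]-O)@EY)
E
```

```text
time_s: 3.55
ee_pos: [0.5532, 0.2162, 0.2052]
eef_rot: [3.141, 0.001, 0.163]
force: [-0.3, 0.4, -0.3]
grip_width: 0.094
3.55 [0.5532 0.2162 0.2052] [3.1413 0.0006 0.1635]
[-0.08 -0.19 -0.03] [ 0.     0.001 -0.007]
shelf z 16769 0.11592437680781476
carrier_mid {'centre': [230.1, 5.2], 'score': 0.85} [0.4772 0.3948 0.0183] -0.05585525833162325 0.38201227956218736
```

View pics/w1.png

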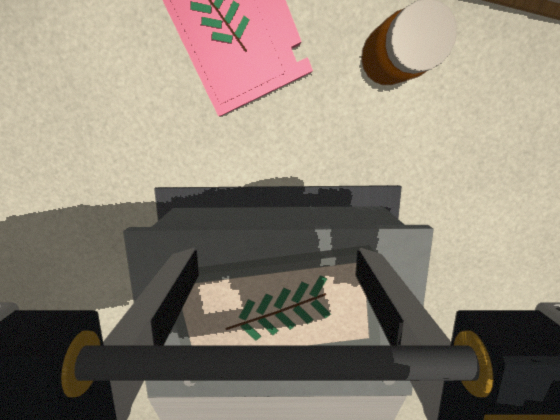

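The wrist view shows the shelf's back edge from (126,228) to (432,228). The carrier's back edge lies under the fingers, and the pink decoy and jar are well clear beyond. I check the stand fit from the shelf corners.

```bash
python3 - <<'E'
from plan import *
c=cam("wrist")
for u,v in((129,232),(429,232)):
    q=back(c,u,v,None); print(q,(q[:2]-O)@EX,(q[:2]-O)@EY)
P=cloud(c).reshape(-1,3);P=P[~np.isnan(P[:,0])]
S=np.c_[(P[:,:2]-O)@EX,(P[:,:2]-O)@EY,P[:,2]]
sh=S[(abs(S[:,2]-.116)<.004)&(abs(S[:,0])<.2)&(S[:,1]<.25)]
print("shelf x",np.percentile(sh[:,0],[.3,99.7]),"ymax",[round(np.percentile(sh[(sh[:,0]>a)&(sh[:,0]<a+.05),1],99),4) for a in(-.14,-.08,.0,.07)])
ca=S[(S[:,2]>.128)&(S[:,2]<.138)]
for a in(-.07,-.05,-.03,-.01,.01,.03,.05):
    m=ca[abs(ca[:,0]-a)<.008]; 
    if len(m): print(a,len(m),np.percentile(m[:,1],99),np.median(m[:,2]))
E
```

```text
[0.4285 0.1825 0.1159] -0.13978711531864005 0.18095908356830775
[0.6861 0.2247 0.116 ] 0.12124972040409865 0.17897946676419846
shelf x [-0.1447  0.1235] ymax [np.float64(0.1831), np.float64(0.1832), np.float64(0.1834), np.float64(0.1835)]
-0.07 1355 0.15029947531501625 0.13279410333172026
-0.05 1401 0.1529455496166351 0.1328821351904732
-0.03 1470 0.15573395090785166 0.1330356479931134
-0.01 1494 0.15837594345316924 0.13313056346190888
0.01 1583 0.16098217745462975 0.1330756227343875
0.03 1634 0.1636749909089776 0.13298675854128889
0.05 1598 0.16610946325837497 0.13288669456434032
```

```bash
python3 -m inch '[0,0,2.8,0,0,-0.007,1,0,0,2.8,0,0,0,1,0,0,2.8,0,0,0,1,0,1.0,0,0,0,0,1,0,0.6,0,0,0,0,1,0,0.6,0,0,0,0,1,0,0.6,0,0,0,0,1,0,0.6,0,0,0,0,1,0,0.6,0,0,0,0,1,0,0.6,0,0,0,0,1,0,0.6,0,0,0,0,1,0,0.6,0,0,0,0,1]'
python3 - <<'E'
from plan import *
o=ctrl.get_obs();p=o["ee_pos"];print((p[:2]-O)@EX,(p[:2]-O)@EY,p[2],o["force"][:2]@EX,o["force"][:2]@EY)
E
python3 car.py
```

```text
time_s: 5.25
ee_pos: [0.5633, 0.1591, 0.1215]
eef_rot: [-3.141, 0.0, 0.171]
force: [-0.9, 3.8, 3.4]
grip_width: 0.0939
-0.0109021204633124 0.13514109622388487 0.12145260341086758 -0.2579851021084446 3.8544788852753884
O [0.5969 0.0278] D0 [ 0.7401 -0.1266  0.0445]
top [0.5118 0.1415 0.1827] 2175.291530877072 9165 stand frame -0.06463959692950631 0.12643818522046538 relyaw 0.01271608204352534
 deck x of carrier -0.17963959692950632
scene [ 0.5539  0.1292 -0.0898] 2090.6581339175323 10882 stand frame -0.025279680009684516 0.10719891537498734 relyaw -0.2598209703972392
 deck x of carrier -0.14027968000968452
```

```bash
python3 -m inch '[0,0.6,0,0,0,0,1,0,0.6,0,0,0,0,1,0,0.6,0,0,0,0,1,0,0.6,0,0,0,0,1,0,0.6,0,0,0,0,1,0,0.6,0,0,0,0,1,0,0.6,0,0,0,0,1,0,0.6,0,0,0,0,1,0,0.6,0,0,0,0,1,0,0,0,0,0,0,1]'
python3 - <<'E'
from plan import *
o=ctrl.get_obs();p=o["ee_pos"];print((p[:2]-O)@EX,(p[:2]-O)@EY,p[2],o["force"][:2]@EX,o["force"][:2]@EY)
a=cam("scene")[0][100:310,180:430]; b=cam("top")[0][110:290,160:360]
b=cv2.resize(b,(233,210)); save("s2",cv2.resize(np.hstack([a,b]),None,fx=1.65,fy=1.65,interpolation=cv2.INTER_CUBIC))
E
```

```text
time_s: 6.6
ee_pos: [0.5727, 0.1057, 0.1216]
eef_rot: [3.141, -0.0, 0.171]
force: [1.1, 1.1, -0.1]
grip_width: 0.0939
-0.010690427519839797 0.08088705437706468 0.12158367652103443 1.236433246660444 0.8630016644939933
```

View pics/s2.png

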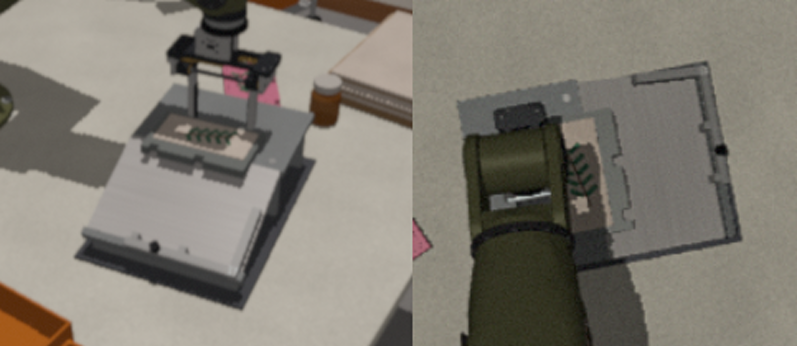

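The carrier is now square and overhanging the slope, with its notches facing down it. I push it slowly over the edge.

```bash
python3 -m inch '[0,0.4,0,0,0,0,1,0,0.4,0,0,0,0,1,0,0.4,0,0,0,0,1,0,0.3,0,0,0,0,1,0,0.3,0,0,0,0,1,0,0.3,0,0,0,0,1,0,0.3,0,0,0,0,1,0,0.3,0,0,0,0,1,0,0.3,0,0,0,0,1,0,0,0,0,0,0,1,0,0,0,0,0,0,1]'
cat > deckfit.py <<'E'
from plan import *
def fit(n="top",pr=True,c=None,x0=None,zr=(.010,.022)):
    c=c or cam(n); P=cloud(c).reshape(-1,3); P=P[~np.isnan(P[:,0])]; q=todeck(P)
    q=q[(q[:,0]>-.255)&(q[:,0]<-.025)&(q[:,1]>.012)&(q[:,1]<.185)&(q[:,2]>-.006)&(q[:,2]<.03)]; lab=q[:,2]>.008
    def cost(x):
        cs,sn=np.cos(x[2]),np.sin(x[2]); d=q[:,:2]-x[:2]; a=d[:,0]*cs+d[:,1]*sn; b=-d[:,0]*sn+d[:,1]*cs
        sd=np.maximum(abs(a)-.09,abs(b)-.055); s=1/(1+np.exp(np.clip(sd/.0015,-30,30))); return np.sum((s-lab)**2)
    r=min((minimize(cost,[-.12,y,t],method="Nelder-Mead") for y in(.055,.065,.1) for t in(0,.1,-.1)),key=lambda r:r.fun)
    print(n,"deck pose",r.x,"cost",round(r.fun,1),len(q),"top z",np.median(q[lab,2]))
    return c
if __name__=="__main__":
    o=ctrl.get_obs();p=o["ee_pos"];print((p[:2]-O)@EX,(p[:2]-O)@EY,p[2],o["force"],"deck",todeck(p))
    a=fit("scene")[0][100:310,180:430]; b=fit("top")[0][110:290,160:360]
    import sys
    b=cv2.resize(b,(233,210)); save(sys.argv[1],cv2.resize(np.hstack([a,b]),None,fx=1.65,fy=1.65,interpolation=cv2.INTER_CUBIC))
E
python3 deckfit.py s3
```

```text
time_s: 8.07
ee_pos: [0.5775, 0.0764, 0.1212]
eef_rot: [3.141, 0.001, 0.171]
force: [-0.2, 0.4, -1.1]
grip_width: 0.094
-0.010908441555537926 0.05119039285792312 0.12116601992513731 [-0.2264  0.3989 -1.0612] deck [-0.1259  0.2398 -0.0132]
scene deck pose [-0.1359  0.1463 -0.0031] cost 136.3 4942 top z 0.016344670158427527
top deck pose [-0.1313  0.1259 -0.0003] cost 119.4 4315 top z 0.016272445775557465
```

View pics/s3.png

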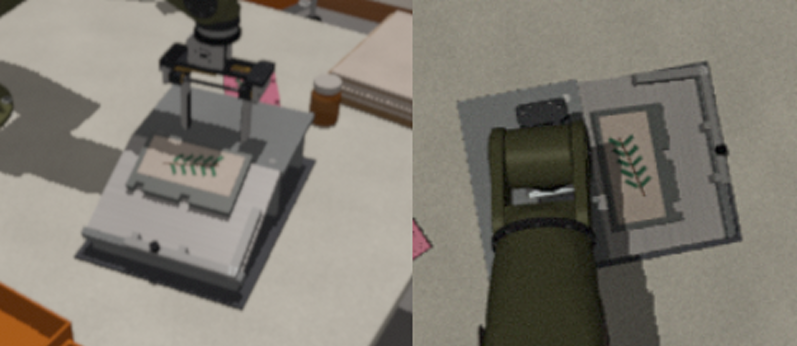

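The carrier has tipped onto the deck and is sliding down square. I raise the arm and let it settle.

```bash
python3 -m inch '[0,-0.5,-3,0,0,0,1,0,0,-3,0,0,0,1,0,-1,-3,0,0,0,1,0,0,0,0,0,0,1]'
python3 deckfit.py s4; python3 - <<'E'
from deckfit import *
fit("wrist")
E
```

```text
time_s: 8.68
ee_pos: [0.5757, 0.0919, 0.2135]
eef_rot: [3.141, -0.004, 0.172]
force: [-0.9, 0.4, -0.3]
grip_width: 0.094
-0.010018815632213117 0.06680093326501388 0.21354023517628895 [-0.9461  0.4441 -0.2793] deck [-0.125   0.2886  0.0668]
scene deck pose [-0.1357  0.0695  0.0003] cost 129.8 4761 top z 0.01628271356728797
top deck pose [-0.1313  0.0659  0.006 ] cost 108.7 4388 top z 0.016217696463065184
wrist deck pose [-0.1334  0.0681  0.0022] cost 730.5 12071 top z 0.015608831949266757
```

```bash
python3 - <<'E'
from plan import *
TILT=R.from_matrix(np.c_[DX,-DY,-DZ])
print(fromdeck([-.255,.05,.06])); plan(fromdeck([-.255,.05,.06]),TILT,6)
for n in("top","scene"):
    P=cloud(cam(n)).reshape(-1,3);P=P[~np.isnan(P[:,0])];q=todeck(P)
    w=q[(q[:,1]>.02)&(q[:,1]<.095)&(abs(q[:,0])<.05)&(q[:,2]>.017)&(q[:,2]<.03)]
    h,e=np.histogram(w[:,0],np.arange(-.03,.05,.003));print(n,"stop x",np.percentile(w[:,0],[2,5,50,95]),np.median(w[:,2]));print(np.round(e[:-1],3),h)
    k=q[(q[:,1]>.0)&(q[:,1]<.008)&(q[:,0]<-.04)&(q[:,0]>-.21)&(q[:,2]>.018)&(q[:,2]<.03)]
    h,e=np.histogram(k[:,0],np.arange(-.21,-.04,.004));print("keys",[(round(a,3),b) for a,b in zip(e,h) if b])
E
```

```text
[ 0.4847 -0.1459  0.1188]
[-2.15  3.64  1.53] [0.063 0.    0.   ]
[-2.15  3.73  1.29] [0.063 0.    0.   ]
[-2.15  3.8   1.05] [0.063 0.    0.   ]
[-2.15  3.86  0.81] [0.063 0.    0.   ]
[-2.15  3.91  0.56] [0.063 0.    0.   ]
[-2.15  3.94  0.32] [0.063 0.    0.   ]
top stop x [-0.0487 -0.048  -0.0042  0.0045] 0.021894621528526413
[-0.03  -0.027 -0.024 -0.021 -0.018 -0.015 -0.012 -0.009 -0.006 -0.003
 -0.     0.003  0.006  0.009  0.012  0.015  0.018  0.021  0.024  0.027
  0.03   0.033  0.036  0.039  0.042  0.045] [ 0  0  0  0  0  0  7 22 22 24 21 17  0  0  0  0  0  0  0  0  0  0  0  0
  0  0]
keys [(np.float64(-0.21), np.int64(1)), (np.float64(-0.178), np.int64(2)), (np.float64(-0.174), np.int64(2)), (np.float64(-0.17), np.int64(3)), (np.float64(-0.166), np.int64(4)), (np.float64(-0.162), np.int64(3)), (np.float64(-0.158), np.int64(2)), (np.float64(-0.154), np.int64(1)), (np.float64(-0.15), np.int64(1)), (np.float64(-0.146), np.int64(2)), (np.float64(-0.142), np.int64(2)), (np.float64(-0.138), np.int64(1)), (np.float64(-0.13), np.int64(2)), (np.float64(-0.126), np.int64(2)), (np.float
[... 1406 characters left out ...]
1)), (np.float64(-0.122), np.int64(1)), (np.float64(-0.118), np.int64(4)), (np.float64(-0.114), np.int64(2)), (np.float64(-0.11), np.int64(2)), (np.float64(-0.106), np.int64(1)), (np.float64(-0.102), np.int64(2)), (np.float64(-0.098), np.int64(4)), (np.float64(-0.094), np.int64(4)), (np.float64(-0.09), np.int64(4)), (np.float64(-0.086), np.int64(3)), (np.float64(-0.082), np.int64(4)), (np.float64(-0.078), np.int64(2)), (np.float64(-0.074), np.int64(2)), (np.float64(-0.07), np.int64(2)), (np.float64(-0.066), np.int64(4)), (np.float64(-0.062), np.int64(1)), (np.float64(-0.058), np.int64(3)), (np.float64(-0.054), np.int64(1)), (np.float64(-0.05), np.int64(4)), (np.float64(-0.046), np.int64(2))]
```

View pics/s4.png

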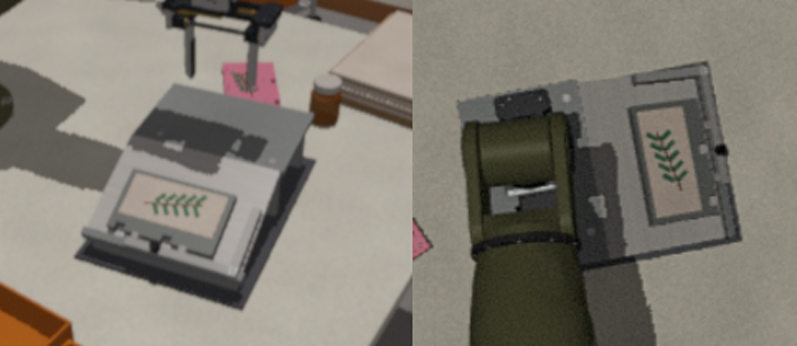

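The carrier rests square on the keys. The stop face shows at deck x ≈ -13 mm, so about 30 mm of travel remains, to be confirmed by feel. I move to the carrier's -x end, tilted normal to the deck, with the fingers shut.

```bash
python3 -m inch '[-2.15,3.6,1.5,0.063,0,0,0,-2.15,3.7,1.3,0.063,0,0,0,-2.15,3.8,1.05,0.063,0,0,0,-2.15,3.9,0.8,0.063,0,0,0,-2.15,3.9,0.55,0.063,0,0,0,-2.15,3.9,0.3,0.063,0,0,0,0,0,0,0,0,0,0,0,0,0,0,0,0,0]' 30
python3 - <<'E'
from plan import *
TILT=R.from_matrix(np.c_[DX,-DY,-DZ])
o=ctrl.get_obs();print(todeck(o["ee_pos"]),o["qpos"],o["force"]);plan(fromdeck([-.253,.05,.006]),TILT,1)
E
```

```text
time_s: 9.93
ee_pos: [0.485, -0.1449, 0.1205]
eef_rot: [-2.764, 0.0, 0.171]
force: [0.5, -0.2, -0.4]
grip_width: 0.0174
[-0.2545  0.0515  0.0613] [-0.5169  0.4233  1.609   0.2953  1.3655 -0.7854] [ 0.4584 -0.2078 -0.4066]
[0.15 0.14 5.53] [0.002 0.001 0.   ]
```

```bash
python3 -m inch '[0,0.1,1.6,0,0,0,0,0,0,1.6,0,0,0,0,0,0,1.4,0,0,0,0,0,0,0.8,0,0,0,0,0,0,0,0,0,0,0]' 30
cat > st.py <<'E'
from plan import *
o=ctrl.get_obs();print("deck",todeck(o["ee_pos"]),"F deck",o["force"]@DR,o["grip_width"],"t",o["time_s"])
E
python3 st.py
```

```text
time_s: 10.55
ee_pos: [0.4816, -0.1261, 0.0698]
eef_rot: [-2.763, 0.001, 0.171]
force: [-0.6, -0.8, 0.0]
grip_width: 0.0006
deck [-0.2547  0.0505  0.007 ] F deck [-0.6946 -0.6376  0.2685] 0.0005668776606722434 t 10.55
```

```bash
python3 -m inch '[0.5,0,0,0,0,0,0,0.5,0,0,0,0,0,0,0.4,0,0,0,0,0,0,0.3,0,0,0,0,0,0,0.3,0,0,0,0,0,0,0.3,0,0,0,0,0,0,0.3,0,0,0,0,0,0,0.3,0,0,0,0,0,0]'; python3 st.py
python3 -m inch '[0.2,0,0,0,0,0,0,0.2,0,0,0,0,0,0,0.2,0,0,0,0,0,0]'; python3 st.py
python3 - <<'E'
from deckfit import *
fit("scene");fit("wrist")
E
```

```text
time_s: 11.55
ee_pos: [0.5105, -0.1215, 0.0702]
eef_rot: [-2.764, 0.0, 0.171]
force: [-2.1, -0.3, 0.8]
grip_width: 0.0006
deck [-0.2254  0.0503  0.0076] F deck [-2.1356  0.3059  0.7077] 0.0005536073334131027 t 11.55
time_s: 11.92
ee_pos: [0.5163, -0.1204, 0.0702]
eef_rot: [-2.764, 0.0, 0.171]
force: [-2.0, -1.1, 1.0]
grip_width: 0.0008
deck [-0.2195  0.0503  0.0076] F deck [-2.1319 -0.2915  1.197 ] 0.0008187475800826003 t 11.925
scene deck pose [-0.122   0.0694  0.0014] cost 150.8 4093 top z 0.016389548133102304
wrist deck pose [-0.1199  0.068  -0.0063] cost 1296.7 102488 top z 0.016558335980884988
```

```bash
python3 -m inch '[0.2,0,0,0,0,0,0,0.2,0,0,0,0,0,0,0.2,0,0,0,0,0,0,0.2,0,0,0,0,0,0]'; python3 st.py
python3 -m inch '[0.1,0,0,0,0,0,0,0.1,0,0,0,0,0,0]'; python3 st.py
```

```text
time_s: 12.52
ee_pos: [0.5243, -0.1191, 0.0702]
eef_rot: [-2.764, -0.0, 0.171]
force: [-2.6, 0.3, 0.2]
grip_width: 0.0007
deck [-0.2114  0.0504  0.0076] F deck [-2.4964  0.7522 -0.0737] 0.0006574829781719728 t 12.525
time_s: 12.78
ee_pos: [0.5262, -0.1187, 0.0702]
eef_rot: [-2.764, 0.0, 0.171]
force: [-1.2, -0.5, -0.1]
grip_width: 0.0007
deck [-0.2095  0.0504  0.0076] F deck [-1.2614 -0.297   0.0088] 0.0006687290989364381 t 12.775
```

```bash
python3 -m inch '[0.1,0,0,0,0,0,0]'; python3 st.py
```

```text
time_s: 12.9
ee_pos: [0.5271, -0.1186, 0.0702]
eef_rot: [-2.764, 0.0, 0.171]
force: [-1.9, -0.7, 0.5]
grip_width: 0.0003
deck [-0.2085  0.0503  0.0076] F deck [-1.9814 -0.1253  0.5772] 0.0002640269333003707 t 12.9
```

```bash
python3 -m inch '[0.1,0,0,0,0,0,0]'; python3 st.py
```

```text
time_s: 13.02
ee_pos: [0.5281, -0.1184, 0.0702]
eef_rot: [-2.764, 0.0, 0.171]
force: [-1.7, 0.4, -0.1]
grip_width: 0.0003
deck [-0.2075  0.0503  0.0076] F deck [-1.6351  0.5862 -0.3059] 0.00033925453219754595 t 13.025
```

```bash
python3 -m inch '[0.1,0,0,0,0,0,0]'; python3 st.py
```

```text
time_s: 13.15
ee_pos: [0.5291, -0.1182, 0.0702]
eef_rot: [-2.764, 0.0, 0.171]
force: [-1.5, 0.1, 1.1]
grip_width: 0.0001
deck [-0.2065  0.0504  0.0076] F deck [-1.4359  0.7142  0.9296] 6.181087390286607e-05 t 13.15
```

```bash
python3 -m inch '[0.1,0,0,0,0,0,0]'; python3 st.py
```

```text
time_s: 13.28
ee_pos: [0.5301, -0.118, 0.0702]
eef_rot: [-2.764, 0.0, 0.171]
force: [-1.7, -0.8, 1.1]
grip_width: 0.0002
deck [-0.2055  0.0504  0.0076] F deck [-1.8036 -0.0728  1.1892] 0.00024330461426019733 t 13.275
```

```bash
python3 -m inch '[0.1,0,0,0,0,0,0]'; python3 st.py
```

```text
time_s: 13.4
ee_pos: [0.5311, -0.1179, 0.0702]
eef_rot: [-2.764, -0.0, 0.171]
force: [-1.2, -0.6, 0.6]
grip_width: 0.0005
deck [-0.2045  0.0504  0.0076] F deck [-1.3258 -0.144   0.7128] 0.0005413206733992762 t 13.4
```

```bash
python3 -m inch '[0.1,0,0,0,0,0,0]'; python3 st.py
```

```text
time_s: 13.52
ee_pos: [0.5321, -0.1177, 0.0702]
eef_rot: [-2.764, 0.0, 0.171]
force: [-1.3, -0.4, -0.0]
grip_width: 0.0006
deck [-0.2035  0.0504  0.0076] F deck [-1.3573 -0.1469  0.0071] 0.0006330090313565034 t 13.525
```

```bash
python3 -m inch '[0.1,0,0,0,0,0,0]'; python3 st.py; python3 - <<'E'
from deckfit import *
fit("scene");fit("wrist")
E
```

```text
time_s: 13.65
ee_pos: [0.5331, -0.1176, 0.0702]
eef_rot: [-2.764, -0.0, 0.171]
force: [-1.8, -0.4, -0.2]
grip_width: 0.0003
deck [-0.2025  0.0503  0.0076] F deck [-1.8307 -0.1455 -0.1218] 0.00026209772510588867 t 13.65
scene deck pose [-0.1107  0.069   0.0037] cost 95.1 3822 top z 0.016324012101011077
wrist deck pose [-0.1027  0.067  -0.0092] cost 1282.2 111785 top z 0.01656067909135769
```

```bash
python3 -m inch '[0.1,0,0,0,0,0,0]'; python3 st.py
```

```text
time_s: 13.88
ee_pos: [0.534, -0.1174, 0.0702]
eef_rot: [-2.764, 0.0, 0.171]
force: [-2.2, -0.7, 0.4]
grip_width: 0.0005
deck [-0.2016  0.0504  0.0076] F deck [-2.3075 -0.1142  0.5285] 0.0005401852236843736 t 13.875
```

```bash
python3 -m inch '[0.1,0,0,0,0,0,0]'; python3 st.py
```

```text
time_s: 14.0
ee_pos: [0.535, -0.1172, 0.0702]
eef_rot: [-2.764, 0.0, 0.171]
force: [-0.7, -1.4, 0.6]
grip_width: 0.0004
deck [-0.2006  0.0504  0.0076] F deck [-0.9642 -0.9708  1.0069] 0.0003690097951281956 t 14.0
```

```bash
python3 -m inch '[0.1,0,0,0,0,0,0]'; python3 st.py
```

```text
time_s: 14.12
ee_pos: [0.5355, -0.1171, 0.0701]
eef_rot: [-2.763, 0.001, 0.171]
force: [-8.7, -1.4, 2.6]
grip_width: 0.0002
deck [-0.2     0.0504  0.0075] F deck [-8.8495  1.0672  2.351 ] 0.00015703034241293953 t 14.125
```

The force jumped to 8.8 N, so the stop is felt. I let go and let the carrier drop.

```bash
python3 -m inch '[-0.3,0,0,0,0,0,0,-0.7,0,0,0,0,0,0,-1,0,0,0,0,0,0,0,0,0,0,0,0,0]'; python3 st.py; sed -i 's/<-.025)/<-.014)/' deckfit.py; python3 deckfit.py s5;python3 - <<'E'
from deckfit import *
c=fit("wrist"); save("w5",c[0])
E
```

```text
time_s: 14.62
ee_pos: [0.5157, -0.1207, 0.0704]
eef_rot: [-2.764, 0.0, 0.17]
force: [0.7, 0.0, -1.0]
grip_width: 0.0006
deck [-0.2202  0.0503  0.0078] F deck [ 0.6735 -0.4382 -0.8894] 0.0006309255658474485 t 14.625
-0.10517269933058267 -0.13258172627050646 0.07035516892156347 [ 0.6768  0.038  -0.9885] deck [-0.2202  0.0503  0.0078]
scene deck pose [-0.1026  0.0627 -0.0122] cost 40.6 4188 top z 0.016381424349368068
top deck pose [-0.0986  0.056   0.0005] cost 119.7 4373 top z 0.016452744034660835
wrist deck pose [-0.1004  0.0585  0.0002] cost 1358.5 102771 top z 0.01664326564395126
```

View pics/s5.png

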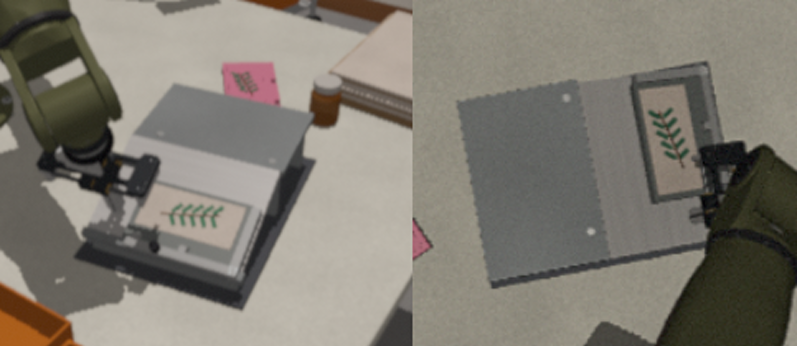

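It dropped about 10 mm onto the keys. I give it one gentle nudge to confirm the end is against the stop.

```bash
python3 -m inch '[0.8,0,0,0,0,0,0,0.8,0,0,0,0,0,0,0.15,0,0,0,0,0,0,0,0,0,0,0,0,0]'; python3 st.py;  python3 -m inch '[0.07,0,0,0,0,0,0,0,0,0,0,0,0,0]'; python3 st.py
```

```text
time_s: 15.28
ee_pos: [0.5336, -0.1173, 0.07]
eef_rot: [-2.763, 0.0, 0.171]
force: [-0.6, -1.1, -0.4]
grip_width: 0.0003
deck [-0.202   0.0504  0.0074] F deck [-0.7281 -1.0434 -0.0634] 0.00032123720843679906 t 15.275
time_s: 15.52
ee_pos: [0.5341, -0.1174, 0.0703]
eef_rot: [-2.764, -0.0, 0.171]
force: [-0.8, 0.0, 0.3]
grip_width: 0.0005
deck [-0.2014  0.0503  0.0077] F deck [-0.7918  0.266   0.2527] 0.000521287183513113 t 15.525
```

```bash
python3 -m inch '[0.07,0,0,0,0,0,0,0,0,0,0,0,0,0]'; python3 st.py
```

```text
time_s: 15.78
ee_pos: [0.5349, -0.1173, 0.0703]
eef_rot: [-2.764, -0.0, 0.171]
force: [-0.0, -0.5, 1.1]
grip_width: 0.0005
deck [-0.2006  0.0504  0.0076] F deck [-0.089 -0.035  1.22 ] 0.0005229023378279163 t 15.775
```

```bash
python3 -m inch '[0.05,0,0,0,0,0,0,0,0,0,0,0,0,0]'; python3 st.py
```

```text
time_s: 16.02
ee_pos: [0.5352, -0.1172, 0.0702]
eef_rot: [-2.763, 0.0, 0.171]
force: [-1.7, -0.5, 0.5]
grip_width: 0.0006
deck [-0.2003  0.0503  0.0076] F deck [-1.7684  0.0111  0.5137] 0.0005882966020590354 t 16.025
```

```bash
python3 -m inch '[0.05,0,0,0,0,0,0,0,0,0,0,0,0,0]'; python3 st.py
```

```text
time_s: 16.27
ee_pos: [0.5354, -0.1171, 0.0701]
eef_rot: [-2.763, 0.001, 0.171]
force: [-4.4, -0.8, 2.1]
grip_width: 0.0006
deck [-0.2002  0.0503  0.0075] F deck [-4.4885  0.6904  1.9517] 0.0005713898900707057 t 16.275
```

Firm contact again at the same place. I retreat and check.

```bash
python3 -m inch '[-0.2,0,0,0,0,0,0,-0.5,0,0,0,0,0,0,-1.5,0,0,0,0,0,0,-1.5,0,-1,0,0,0,0,-3,0,-5,0,0,0,0,-4,0,-5,0,0,0,0,-4,0,-5,0,0,0,0,0,0,0,0,0,0,0]'; python3 - <<'E'
from deckfit import *
c=fit("scene"); a=c[0][120:300,200:400]; c=fit("top"); b=c[0][120:270,230:360]; fit("wrist")
for n in("scene","top"):
    q=todeck(cloud(cam(n)).reshape(-1,3)); q=q[~np.isnan(q[:,0])]
    m=q[(q[:,0]>-.18)&(q[:,0]<-.03)&(q[:,1]>.02)&(q[:,1]<.1)&(abs(q[:,2]-.016)<.01)]
    k=np.linalg.lstsq(np.c_[m[:,:2],np.ones(len(m))],m[:,2],rcond=None)[0]; print(n,"tilt vs deck",k,len(m))
save("s6",np.hstack([cv2.resize(a,(440,396),interpolation=cv2.INTER_CUBIC),cv2.resize(b,(343,396),interpolation=cv2.INTER_CUBIC)]))
E
```

```text
time_s: 17.27
ee_pos: [0.402, -0.2012, 0.2204]
eef_rot: [-2.769, -0.004, 0.168]
force: [-0.3, 0.7, -0.8]
grip_width: 0.0004
scene deck pose [-0.1033  0.063   0.0015] cost 8.7 4844 top z 0.016414624723262612
top deck pose [-0.0986  0.0555 -0.0009] cost 101.2 4662 top z 0.01643540120707429
wrist deck pose [-0.1005  0.0583 -0.0009] cost 336.6 33852 top z 0.016607248229575364
scene tilt vs deck [-0.0012  0.0102  0.0159] 1583
top tilt vs deck [0.0045 0.0082 0.0166] 1290
```

View pics/s6.png

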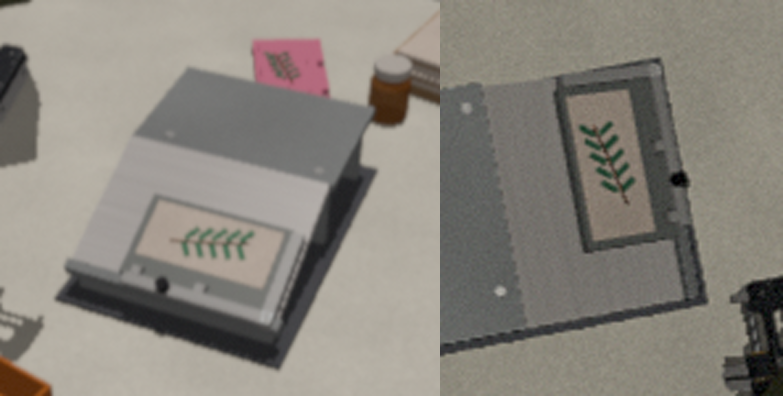

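```bash
python3 - <<'E'
from deckfit import *
for n in("scene","top","wrist"):
    c=cam(n);P=cloud(c).reshape(-1,3);P=P[~np.isnan(P[:,0])];q=todeck(P)
    out=[]
    for a in(-.17,-.14,-.11,-.08,-.05):
        m=q[(abs(q[:,0]-a)<.012)&(q[:,1]>.08)&(q[:,1]<.14)&(abs(q[:,2])<.03)]
        # threshold midway crossing
        ys=np.arange(.095,.13,.0005); lab=m[:,2]>.008
        e=[np.sum(lab&(m[:,1]>y))+np.sum(~lab&(m[:,1]<y)) for y in ys]; out.append(ys[int(np.argmin(e))])
    print(n,"upper edge y",np.round(out,4))
    f=q[(q[:,0]>-.22)&(q[:,0]<-.02)&(q[:,1]>.13)&(q[:,1]<.18)]; print("  deck z bias",np.median(f[:,2]))
    # ledge's outer/upper: shelf edge location
    s=q[(q[:,0]>-.2)&(q[:,0]<0)&(q[:,1]>.195)&(q[:,1]<.25)]
    if len(s)>50 and len(f)>50:
        k=np.polyfit(s[:,1],s[:,2],1); k2=np.polyfit(f[:,1],f[:,2],1); print("  shelf edge y",(k2[1]-k[1])/(k[0]-k2[0]),"expect .190")
    for l in("carrier_mid","notched_edge","ledge_mid"):
        for r in ctrl.place_of(n,l)[:1]: print("  ",l,round(r["score"],2),todeck(back(c,*r["centre"])))
E
```

```text
scene upper edge y [0.115  0.1165 0.117  0.1145 0.1145]
  deck z bias -0.000266254487585328
  shelf edge y 0.18472640715583613 expect .190
   carrier_mid 0.78 [-0.1033  0.0489  0.0162]
   notched_edge 0.73 [-0.1267  0.5117 -0.234 ]
   ledge_mid 0.9 [-0.1124 -0.0023  0.0231]
top upper edge y [0.1105 0.108  0.1115 0.11   0.1105]
  deck z bias -0.00015097943490230206
  shelf edge y 0.19119398356204953 expect .190
   carrier_mid 0.93 [-0.0951  0.0632  0.0163]
   notched_edge 0.96 [-0.0921  0.0086  0.0185]
   ledge_mid 0.9 [-0.112   0.0049  0.017 ]
wrist upper edge y [0.113  0.113  0.1135 0.1135 0.095 ]
  deck z bias -5.4619986076104186e-05
  shelf edge y 0.1932375854570622 expect .190
   carrier_mid 0.71 [-0.1051  0.0641  0.0171]
   notched_edge 0.81 [-0.1067  0.0043  0.016 ]
   ledge_mid 0.67 [-0.1215  0.0066  0.016 ]
```

```bash
python3 - <<'E'
from plan import *
c=cam("wrist"); img,d,f,cx,cy,W=c
pts=[]
for x in(-.2,0.01):
  for y in(-.02,.13):
    p=np.linalg.inv(W)@np.r_[fromdeck([x,y,.016]),1]; pts.append([p[0]/p[2]*f+cx,p[1]/p[2]*f+cy])
pts=np.array(pts); a=np.clip(pts.min(0)-15,0,None).astype(int); b=(pts.max(0)+15).astype(int)
cr=img[a[1]:b[1],a[0]:b[0]]; print(a,b,cr.shape); s=min(780/cr.shape[1],580/cr.shape[0]); save("w6",cv2.resize(cr,None,fx=s,fy=s,interpolation=cv2.INTER_CUBIC))
E
```

```text
[394 106] [660 279] (173, 166, 3)
```

View pics/w6.png

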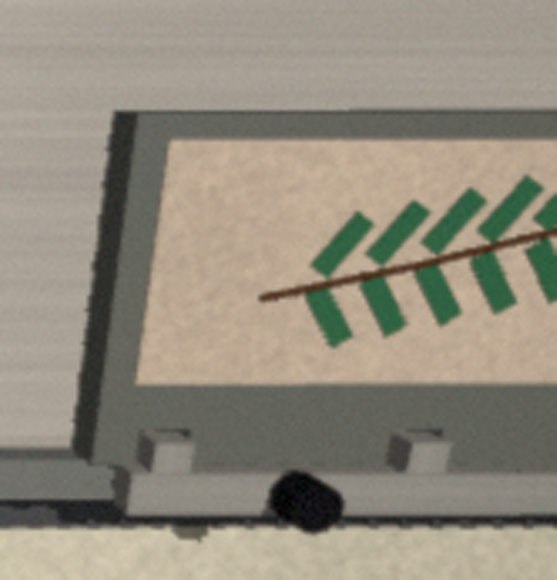

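The close-up shows both keys inside the notches, at about (170,450) and (420,450). The lower edge lies along the bar with no gap. I'm handing in.

```bash
python3 -c "
from station import ctrl
print(ctrl.hand_in())"
```

```text
the job is handed in; nothing more can be done
None
```

The carrier is home in the deck's lower corner and the job is handed in at about 18 s of the 48 s allowed.

**What I did:**
- I squared the carrier by pushing its back edge with both open fingers.
- I eased it over the shelf edge and it slid down onto the keys by itself.
- With the fingers shut, I pushed it along the ledge in small steps at about 2 N until it met the stop, where the force jumped to 8.8 N.
- I let go, it dropped about 10 mm over the keys, and a second gentle nudge met the stop again at the same place with 4.5 N.

**Last checks:**
- **Fit:** the wrist close-up shows both keys inside the notches and the lower edge along the bar. Its right side, at the stop, was out of that picture, so contact there rests on the feel.
- **Position:** the top camera puts the carrier's centre at y = 55.5 mm on the deck, against 55 mm expected. Its top is at 16.4 mm, and it is square to within 0.002 rad.
- **Disagreement:** the scene and wrist cameras read y higher, at 63 and 58 mm. They read the shelf edge 5 mm low and 3 mm high, so the wrist's offset looks like calibration error. The scene camera's offset runs the other way and I did not resolve it.
- **Other things:** the later pictures showed no change in the jar or the pink look-alike. I did not check the tray or the box again at the end.

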